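# Turn the sharpening stone to its fine side and wedge it fast in its holder

## Robot

A 6-joint arm with a two-finger parallel gripper is mounted at the origin on a cart in front of the work surface, level with it; the furniture and walls round the work are solid. World frame = base frame: x ahead of the robot, y to its left, z up, the work surface at z = 0. Lengths are in mm, angles in rad, forces in N, time in s.
With the tool pointing down it reaches from about 275 to 750 mm from the base axis. Payload 10.2 kg.
Tool frame: the origin (TCP) lies at the very end of the fingers, on their centre line; the grasp point (between the pads) lies 19 mm behind it; x points along the fingers, z is the direction in which the jaws open and shut, and the axes are right-handed (so a half turn about x gives the same grasp; the last joint's range is limited). The gripper opens to 85 mm and grips with 20 to 120 N. Pads are 22 mm wide; open, the fingers measure 114 mm over their backs; the gripper's body (76 mm by 85 mm) begins 54 mm behind the grasp point. The pads swing forward as they close: fully open they stand 13 mm farther back than shut.
Start: joints at [0.947, 0.313, 1.498, -0, 1.331, -0.223], TCP at [204.844, 483.394, 231.294] pointing down, gripper open.
Joint ranges: [-2.94, 2.94], [-0.97, 2.17], [0.19, 2.56], [-1.23, 4.37], [0.02, 3.11], [-2.88, 2.88]. Speed limits (rad/s): [2.39, 2.39, 3.01, 3.14, 3.14, 3.14].

## Interface

Orientations are given as a unit quaternion [w, x, y, z].
In Python, from rig import sense, vision, job gives the robot as it stands. The module is installed in compiled form; this text tells all that it offers.
- The arm moves only by the shell command python3 -m pendant 'ROWS' [FORCE]. ROWS is JSON, a list of rows, each a list of 7 numbers: the turn, a rotation vector about the tool's x, y, z in rad, then the shift along the tool's x, y, z in cm, then the opening, from 0 (shut) to 1 (fully open). A call has exactly 5 rows; each row is the pose to reach, as a shift and turn from the pose commanded when the call began, along the tool's axes at that moment; what a row does not reach only later rows make up. A row lasts 1/8 s, in which the tool goes at most 62.5 mm and 10.7 degrees, less where a joint would pass 70% of its speed; a pose out of reach is approached as far as the arm can. A call with a gripper value outside its range is refused whole. The fingers move at their own pace and stop on an object; FORCE is the grip in N (left out, the last holds). Time passes only in rows, so rows that repeat a pose let the fingers close, or fill a call up. It gives the time, the measured TCP pose, the force and the opening at its end, in the units of the state.
- sense(): the state, without advancing time (a new reading comes with each control period).
- vision.capture(name): name is "scene" or "top" or "wrist"; returns the picture (400x640x3 uint8, red, green, blue); there is no depth.
- vision.calibration(name): a dict with "K" (3x3 intrinsics, pixels), "k1" (the pictures are not rectified: a ray, as slopes to the right and down, at radius r is drawn at 1 + k1 r^2 times it, then the intrinsics apply), "extrinsics" (4x4, takes a point from camera to world coordinates). Camera axes: x right, y up, looking along -z (the intrinsics and any distortion apply to the point x, -y, -z); pixel columns grow to the right and rows downward; lengths in mm; the calibration is good to about 2 mm. A picture is of the moment at which its call begins: read the wrist's pose just before it. calibration takes no time and is no camera call; for the wrist camera it gives the pose at the moment of the call.
- job.finish_job(): hands the job in, once; it reports no verdict.
The state is a dict: "time_s": time; "joints": joint angles; "dq": joint speeds; "tau": joint torques, N m; "eef_pos": TCP position; "ee_rot": TCP orientation; "force": force on the tool from outside, world axes, zero at the start; "wrist_torque": the same for the moment, N m; "grip_width": opening from 0.0 (shut) to 1.0 (fully open).
Only numpy, scipy, OpenCV 4.12 (cv2) and the standard library are available. Lean on these libraries where they do the work, as an engineer would, in place of code of your own. Each camera call takes 0.05 s, during which the arm holds its last target.

## Task

The two-sided sharpening stone lies dark (coarse) side up in its wooden holder. Tip it up until it stands on its long edge against the holder's low back rail, then lay it over, so that it lies flat in the holder, pale (fine) side up and close along the rail. Then push the loose wooden wedge, thin end towards the rail, into the gap between the stone and the slanted end stop until it goes no further and holds the stone tight against the other stop. Do not drop the stone off the holder, and leave the other things where they are.

Things in the scene. Friction and masses are not known exactly. Their poses are not given: they have to be found in the camera images.
- holder: Brown, smooth oiled wooden stone holder, fixed. Origin on the worktop, z up. Flat bed at z = 34 mm, x -130 to 122, y -50 (-66 where x < -64) to 52. On it stand a back rail, 22 mm high, face y = +36, 16 thick, x -66 to 118; a square stop, face x = +100, and a slanted stop at the -x end, 16 mm high. Its +y (rail) side is on the robot's right, its -x end away from the robot, +-0.3 rad.
- rail (a point): Foot of the rail's face, on the bed (holder x 26, y 36, z 34 mm). All the holder's points have the holder's axes.
- cutout (a point): Finger cut-out in the bed's open (-y) side, at bed height (holder x 6, y -30, z 34 mm): it is 80 mm wide (x -34 to 46), open in front and down to the worktop, and ends at y = -2. Through it a fingertip can reach some 25 mm under the stone.
- slot (a point): Mouth of the wedge gap, on the bed (holder x -90, y -38, z 34 mm). The slanted stop's face runs from x -100, y -38 to x -87, y +38 (1 in 6), so the gap between it and the stone's end (x = -80 when the stone is on the square stop) narrows from 20 to 7 mm towards +y.
- stone_center (a point): Centre of the sharpening stone, a flat block 180 x 66 x 20 mm (x, y, z), about 0.45 kg, one half dark grey, the other cream. Its z axis points out of the cream face: down at the start, when it lies 1 to 7 mm off the rail. Seated on rail and square stop its centre is at holder x 10, y 3, z 44 mm; standing on edge at the rail, y 26, z 67.
- wedge: Pale wooden wedge, 118 x 21 x 19 mm, 60 g, loose. Origin mid-length on its underside, z up, x to the thin end. Flat side y = -10.5; other side y = +10.5 along the tail (x -59 to -25), then slopes 1 in 6 to a 7 mm end at x = 59. Flat side to the stone, x along holder +y; home at holder x -90, y -20, z 34 mm. Driving it slides the stone to the square stop. Starts left or right of the holder.
- wedge_tail (a point): Centre of the wedge's parallel tail, 42 mm behind its origin, 9.5 mm up: the place to grip it, 21 mm across. When home, the tail stands out past the slanted stop on the bed's open side. Pushes or taps of 15 to 20 N on its end set it fast; less may leave it short.
- timer: White kitchen timer, 66 x 66 x 20 mm, on the side of the holder where the wedge is not; origin at the centre of its underside.
- gn_pan_a: Steel food pan 108 x 176 x 66 mm, left; origin at the centre of its underside.
- mug: Small white mug, 62 mm wide and 50 mm high, right; origin at the centre of its underside.
- lemon: Lemon, 78 x 55 x 56 mm, back right; origin at its underside.
- tomato: Tomato, 74 x 72 x 69 mm, back right; origin at its underside.
Things that resemble listed ones, but are neither listed nor needed, are in the scene too. Several things have the shape of the wedge; the one meant has the colours described above.

How it is judged:
By the outcome, as a careful person would: the job done as asked, in the order asked, and still so for the second after the job is handed in, with the robot touching nothing.
It also fails if it takes over 72 s, if anything falls off the work surface, if the arm or the gripper's body presses on something with over 40 N, if the wrist force passes 120 N, or if a joint passes its speed limit or range.

## Working session

There is one attempt and no reset: what is moved stays moved. The work goes in short steps, Python scripts to look and compute and a shell command to move; the robot and the scene stay as the last step left them, time stands still between calls to the robot, and variables do not carry over. Pictures are saved under pics/ and viewed, and the job is handed in when it is done.

```bash
mkdir -p pics; ls; cat > h.py <<'E'
import numpy as np, cv2, json
from rig import sense, vision, job
def snap(name,fn):
    im=vision.capture(name); cv2.imwrite('pics/'+fn,im[:,:,::-1]); np.save('pics/'+fn[:-4]+'.npy',im)
    return im
E
python3 - <<'E'
from h import *
s=sense(); print(s)
for n in ('scene','top','wrist'):
    snap(n,n+'0.png'); c=vision.calibration(n); print(n,c)
E
```

```text
pics
{'time_s': 0.0, 'joints': array([ 9.46590012e-01,  3.13429528e-01,  1.49841225e+00, -1.02941007e-05,
        1.33103237e+00, -2.23371205e-01]), 'dq': array([-0.00067954,  0.00036355, -0.00020924,  0.00154942, -0.00163382,
        0.00026108]), 'tau': array([-2.74046848e-03, -4.12269831e+01, -2.59729600e+01, -4.26827546e-04,
        4.26739192e-03,  2.93781852e-05]), 'eef_pos': array([204.69417027, 483.17257644, 230.75491067]), 'ee_rot': array([ 0.58910792, -0.39061673,  0.58995296,  0.39028954]), 'force': array([ 0.02329465,  0.0652186 , -0.30613593]), 'wrist_torque': array([0.02284837, 0.03178253, 0.04824227]), 'grip_width': 0.9974168641339155}
scene {'K': array([[391.23535557,   0.        , 326.77287818],
       [  0.        , 391.23535557, 195.63677138],
       [  0.        ,   0.        ,   1.        ]]), 'k1': -0.013922679093591477, 'extrinsics': array([[-4.33770984e-01,  5.51907912e-01, -7.12208109e-01,
        -4.83046350e+02],
       [-9.01022476e-01, -2.64726331e-01,  3.43625475e-01,
         5.32294450e+02],
       [ 1.10937887e-03,  7.90770274e-01,  6.12112034e-01,
  
[... 510 characters left out ...]
2,  6.69206984e-02,  9.97636628e-01,
         1.41417087e+03],
       [ 0.00000000e+00,  0.00000000e+00,  0.00000000e+00,
         1.00000000e+00]])}
wrist {'K': array([[300.91591641,   0.        , 319.57510305],
       [  0.        , 300.91591641, 204.05536142],
       [  0.        ,   0.        ,   1.        ]]), 'k1': 0.018260231687446685, 'extrinsics': array([[ 3.89615988e-01, -8.81982321e-01, -2.65153855e-01,
         1.35717783e+02],
       [ 9.20977044e-01,  3.72864032e-01,  1.13020784e-01,
         5.12166053e+02],
       [-8.15997553e-04, -2.88235318e-01,  9.57559259e-01,
         3.73681594e+02],
       [ 0.00000000e+00,  0.00000000e+00,  0.00000000e+00,
         1.00000000e+00]])}
```

View pics/scene0.png

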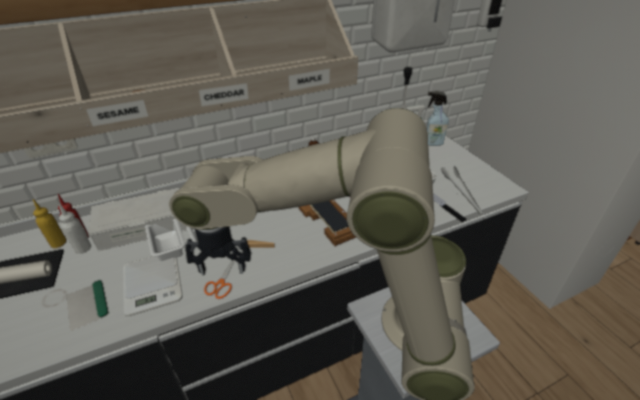

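View pics/top0.png

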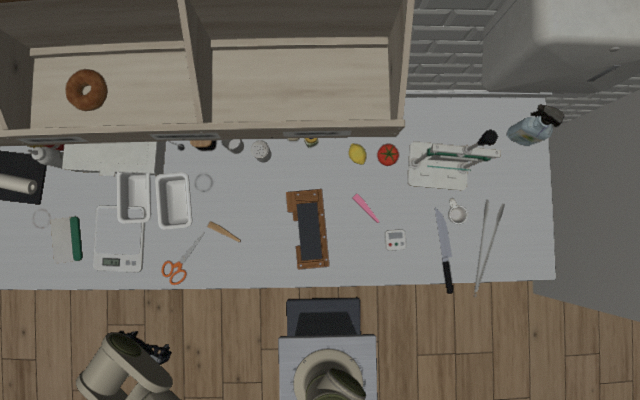

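View pics/wrist0.png

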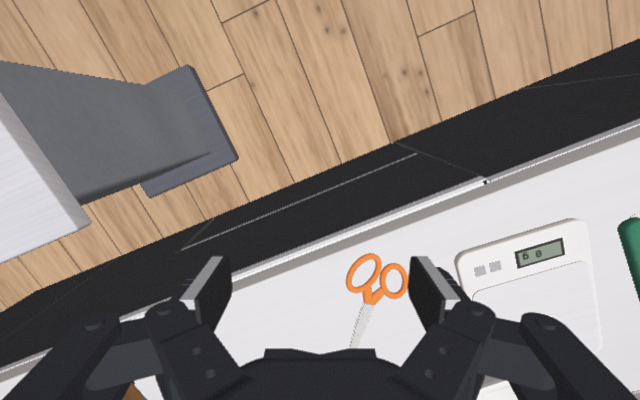

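```bash
python3 - <<'E'
import cv2
im=cv2.imread('pics/top0.png')
cv2.imwrite('pics/c1.png',cv2.resize(im[130:290,190:420],None,fx=3.4,fy=3.4,interpolation=cv2.INTER_CUBIC))
E
```

```text
(no output)
```

View pics/c1.png

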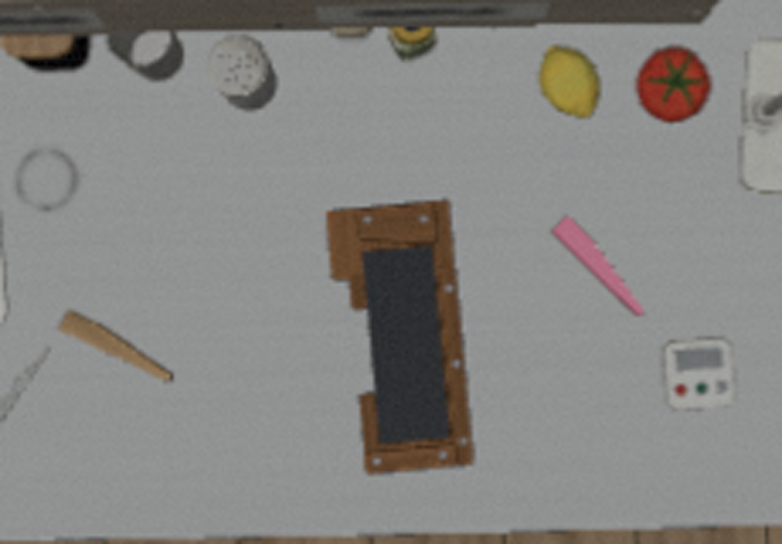

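```bash
cat >> h.py <<'E'
from scipy.spatial.transform import Rotation as R
def q2R(q): return R.from_quat([q[1],q[2],q[3],q[0]]).as_matrix()
def undist(c,uv):
    K=c['K'];uv=np.atleast_2d(np.asarray(uv,float))
    d=np.c_[(uv[:,0]-K[0,2])/K[0,0],(uv[:,1]-K[1,2])/K[1,1]]
    s=d.copy()
    for _ in range(20): s=d/(1+c['k1']*(s**2).sum(1,keepdims=True))
    return s
def ray(c,uv,z):
    s=undist(c,uv);E=c['extrinsics']
    D=np.c_[s[:,0],-s[:,1],-np.ones(len(s))]@E[:3,:3].T
    o=E[:3,3]; t=(z-o[2])/D[:,2]
    return o+D*t[:,None]
def proj(c,P):
    P=np.atleast_2d(P);E=c['extrinsics'];p=(P-E[:3,3])@E[:3,:3]
    s=np.c_[p[:,0],-p[:,1]]/(-p[:,2:]); s=s*(1+c['k1']*(s**2).sum(1,keepdims=True))
    return s@c['K'][:2,:2].T+c['K'][:2,2]
def goto(pos,Rt):
    """print shift (cm, tool axes) and turn (rotvec tool axes) from the present pose"""
    s=sense();R0=q2R(s['ee_rot'])
    print('turn',R.from_matrix(R0.T@Rt).as_rotvec().round(3),'shift',(R0.T@(np.asarray(pos)-s['eef_pos'])/10).round(2))
E
python3 - <<'E'
from h import *
c=vision.calibration('top'); s=sense(); print(q2R(s['ee_rot']).round(3))
f=lambda p:(np.array(p)/3.4+[190,130])
for n,p,z in [('stone',[(363,250),(431,246),(449,438),(377,444)],54),('holder far-left',[(327,212)],34),('fr',[(449,200)],56),('nr',[(473,463)],50),('nl',[(367,473)],50),('wedge',[(68,312),(60,328),(172,378)],19)]:
    print(n,ray(c,[f(q) for q in p],z).round(1))
E
```

```text
[[-0.001 -0.921  0.39 ]
 [-0.001  0.39   0.921]
 [-1.     0.    -0.001]]
stone [[582.   87.2  54. ]
 [584.6  23.6  54. ]
 [405.9  10.1  54. ]
 [401.6  76.9  54. ]]
holder far-left [[620.1 121.6  34. ]]
fr [[627.3   6.1  56. ]]
nr [[382.1 -11.8  50. ]]
nl [[374.7  86.7  50. ]]
wedge [[529.8 371.9  19. ]
 [514.6 379.6  19. ]
 [465.3 272.4  19. ]]
```

```bash
python3 - <<'E'
from h import *
xh=np.array([-.998,-.067,0]);x=np.array([0,0,-1.]);z=np.cross(x,xh)
goto([490,60,290],np.c_[x,xh,z])
E
```

```text
turn [-0.468 -0.001 -0.   ] shift [ -5.9  -42.78 -27.85]
```

```bash
python3 -m pendant '[[-0.1,0,0,-1.2,-5,-3.3,1],[-0.2,0,0,-2.4,-10,-6.6,1],[-0.3,0,0,-3.6,-15,-10,1],[-0.4,0,0,-4.8,-20,-13,1],[-0.468,0,0,-5.9,-25,-16.3,1]]'; python3 - <<'E'
from h import *
xh=np.array([-.998,-.067,0]);x=np.array([0,0,-1.]);z=np.cross(x,xh)
goto([490,60,290],np.c_[x,xh,z]); print(sense()['joints'])
E
```

```text
time_s: 0.78
eef_pos: [372.2, 234.1, 290.7]
ee_rot: [-0.482, 0.517, -0.482, -0.517]
force: [0.2, -0.3, -0.4]
grip_width: 1.004
turn [0.003 0.    0.   ] shift [  0.07 -10.54 -18.19]
[ 2.93737089e-01  8.08752608e-02  1.62653611e+00  2.58132601e-05
  1.43396706e+00 -1.34705488e+00]
```

```bash
python3 -m pendant '[[0,0,0,0,-2.6,-4.5,1],[0,0,0,0,-5.2,-9,1],[0,0,0,0,-7.8,-13.5,1],[0,0,0,0,-10.5,-18.2,1],[0,0,0,0,-10.5,-18.2,1]]'; python3 - <<'E'
from h import *
print(sense()['joints']); c=vision.calibration('wrist');snap('wrist','w1.png');snap('top','t1.png')
import pickle;pickle.dump(c,open('pics/w1.pkl','wb'));print(c['extrinsics'].round(3))
E
```

```text
time_s: 1.4
eef_pos: [489.5, 58.7, 289.4]
ee_rot: [0.484, -0.515, 0.484, 0.516]
force: [0.3, 0.9, 0.2]
grip_width: 1.002
[-1.18694157e-01  2.05283702e-01  1.48537711e+00 -3.42818802e-04
  1.45229881e+00 -1.75251299e+00]
[[-6.40000e-02 -9.56000e-01 -2.87000e-01  4.14909e+02]
 [ 9.98000e-01 -6.10000e-02 -1.90000e-02  5.41440e+01]
 [ 0.00000e+00 -2.87000e-01  9.58000e-01  4.32321e+02]
 [ 0.00000e+00  0.00000e+00  0.00000e+00  1.00000e+00]]
```

View pics/w1.png

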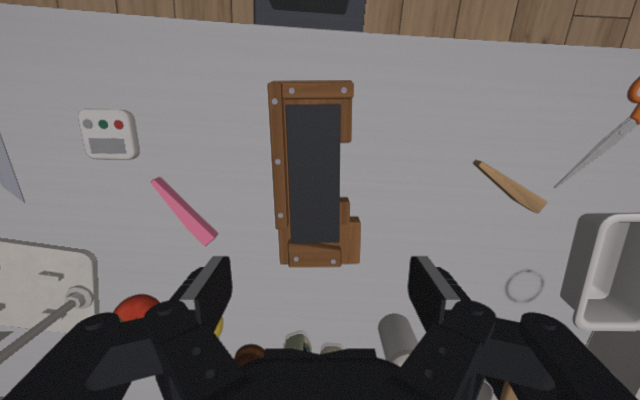

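```bash
python3 - <<'E'
import cv2
im=cv2.imread('pics/w1.png')
cv2.imwrite('pics/c2.png',cv2.resize(im[70:275,255:375],None,fx=2.9,fy=2.9,interpolation=cv2.INTER_CUBIC))
cv2.imwrite('pics/c3.png',cv2.resize(im[145:225,460:560],None,fx=5,fy=5,interpolation=cv2.INTER_CUBIC))
E
```

```text
(no output)
```

View pics/c2.png

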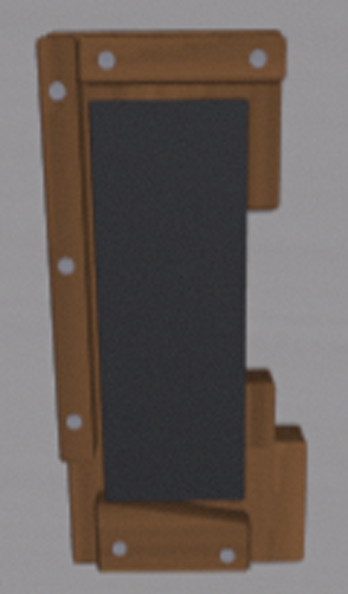

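View pics/c3.png

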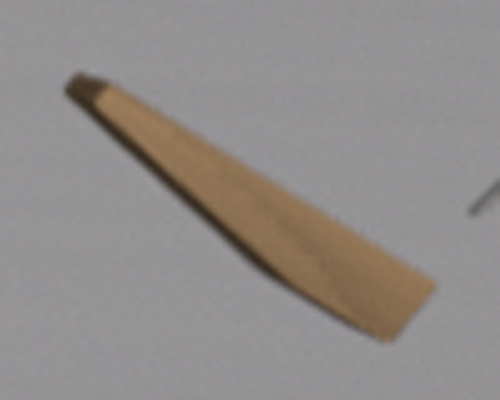

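```bash
cat > fit.py <<'E'
from h import *
import pickle
from scipy.optimize import least_squares
c=pickle.load(open('pics/w1.pkl','rb'))
f=lambda p:np.array(p)/2.9+[255,70]
L=[((40,36),118,52,56),((78,38),118,36,56),((60,460),-66,52,56),((94,458),-66,36,56),((284,80),100,-50,50),((304,442),-64,-66,34),((303,561),-130,-66,34),((249,515),-100,-38,50),((100,492),-87,38,50),((276,209),46,-50,34),((271,384),-34,-50,34)]
w=[];hh=[]
for p,x,y,z in L:
    w.append(ray(c,f(p),z)[0][:2]);hh.append((x,y))
w=np.array(w);hh=np.array(hh,float)
r=lambda q:((np.c_[np.cos(q[2])*hh[:,0]-np.sin(q[2])*hh[:,1],np.sin(q[2])*hh[:,0]+np.cos(q[2])*hh[:,1]]+q[:2])-w).ravel()
s=least_squares(r,[490,50,3.2],loss='soft_l1')
print(s.x, s.x[2]-np.pi);print(r(s.x).reshape(-1,2).round(1))
a=s.x[2];M=np.array([[np.cos(a),-np.sin(a)],[np.sin(a),np.cos(a)]])
st=ray(c,[f(p) for p in [(90,101),(247,99),(245,498),(105,499)]],54)[:,:2]
print('stone in holder',((st-s.x[:2])@M).round(1))
g=lambda p:np.array(p)/5+[460,145]
wd=ray(c,[g(p) for p in [(437,287),(390,342),(275,272),(97,97),(110,83)]],19)[:,:2]
print('wedge top',wd.round(1))
E
python3 fit.py
```

```text
[496.74327835  51.29917279   3.20871778] 0.06712513031540501
[[-1.6 -1.7]
 [-2.5 -0.9]
 [ 0.6 -1.2]
 [ 1.5 -0.8]
 [-0.4  1.6]
 [-1.2  1.4]
 [ 0.9 -0.2]
 [ 3.7  0.9]
 [ 3.2 -4.3]
 [-0.1  1.9]
 [-1.9  2. ]]
stone in holder [[ 91.6  31.5]
 [ 92.2 -33. ]
 [-85.7 -35. ]
 [-86.   30.8]]
wedge top [[515.6 384.2]
 [532.6 375.6]
 [514.1 338. ]
 [467.9 277.4]
 [463.9 280.1]]
```

```bash
cat >> h.py <<'E'
HO=np.array([496.7,51.3,0]); HA=3.2087
XH=np.array([np.cos(HA),np.sin(HA),0]);YH=np.array([-XH[1],XH[0],0]);Z=np.array([0,0,1.])
def H(x,y,z,th):
    """tool pose in holder terms; th (deg) tilts the tool from down towards +y_h"""
    t=np.deg2rad(th); xt=np.sin(t)*YH-np.cos(t)*Z; zt=np.cross(xt,XH)
    goto(HO+x*XH+y*YH+z*Z,np.c_[xt,XH,zt])
def where():
    s=sense();d=s['eef_pos']-HO;Rt=q2R(s['ee_rot'])
    print('t',round(s['time_s'],2),'holder xyz',np.round([d@XH,d@YH,d[2]],1),'th',round(np.rad2deg(np.arctan2(Rt[:,0]@YH,-Rt[2,0])),1),'ydev',np.round([Rt[:,1]@YH,Rt[2,1]],3),'F',np.round([s['force']@XH,s['force']@YH,s['force'][2]],1),'g',round(s['grip_width'],3),'j',s['joints'].round(2))
E
python3 -c "
from h import *
where();H(6,-120,150,30);H(6,-120,150,55)"
```

```text
t 1.5 holder xyz [  7.8 -10.5 290. ] th -0.0 ydev [-0.001  0.001] F [0.3 0.2 0.7] g 1.001 j [-0.11  0.2   1.49  0.    1.45 -1.75]
turn [-0.     0.524 -0.001] shift [14.   -0.18 10.95]
turn [-0.     0.96  -0.001] shift [14.   -0.18 10.95]
```

```bash
python3 -m pendant '[[0,0.16,0,2,-0.1,3,0.9],[0,0.33,0,5,-0.1,6,0.8],[0,0.5,0,8,-0.2,9,0.7],[0,0.66,0,11,-0.2,11,0.6],[0,0.83,0,14,-0.2,11,0.6]]' 40; python3 -c "
from h import *
where();H(6,-77,87,55)"
```

```text
time_s: 2.12
eef_pos: [482.3, 173.8, 150.1]
ee_rot: [-0.246, 0.683, -0.635, -0.263]
force: [0.1, -0.8, 0.4]
grip_width: 0.599
t 2.12 holder xyz [   6.2 -123.2  150.1] th 47.8 ydev [ 0.005 -0.003] F [-0.1  0.8  0.4] g 0.599 j [ 0.46  0.63  1.47 -0.76  1.47 -0.93]
turn [0.001 0.125 0.006] shift [7.66 0.02 1.57]
```

```bash
python3 -m pendant '[[0,0.12,0,2,0,0.4,0.6],[0,0.125,0,4,0,0.8,0.6],[0,0.125,0,6,0,1.2,0.6],[0,0.125,0,7.6,0,1.6,0.6],[0,0.125,0,7.6,0,1.6,0.6]]'; python3 -c "
from h import *
where();H(6,-11,41,55)
snap('wrist','w2.png')"
```

```text
time_s: 2.75
eef_pos: [485.9, 125.3, 87.1]
ee_rot: [-0.207, 0.696, -0.651, -0.222]
force: [-0.2, 0.5, 0.7]
grip_width: 0.6
t 2.75 holder xyz [  5.8 -74.5  87.1] th 54.7 ydev [-0.001  0.   ] F [ 0.2 -0.5  0.7] g 0.6 j [ 0.41  0.73  1.56 -0.89  1.39 -0.8 ]
turn [-0.     0.006 -0.001] shift [7.85 0.01 0.09]
```

View pics/w2.png

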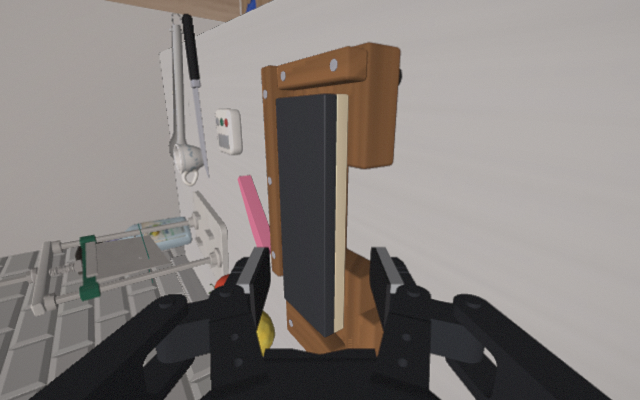

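```bash
python3 -m pendant '[[0,0,0,1.2,0,0.1,0.6],[0,0,0,2.4,0,0.1,0.6],[0,0,0,3.6,0,0.1,0.6],[0,0,0,4.8,0,0.1,0.6],[0,0,0,5.6,0,0.1,0.6]]'; python3 -c "
from h import *
where();H(6,-11,41,55)
snap('wrist','w3.png')"
```

```text
time_s: 3.42
eef_pos: [489.0, 80.1, 53.5]
ee_rot: [-0.207, 0.696, -0.651, -0.221]
force: [0.8, -1.0, -0.2]
grip_width: 0.599
t 3.42 holder xyz [  5.7 -29.3  53.5] th 54.7 ydev [-0.  0.] F [-0.8  1.  -0.2] g 0.599 j [ 0.33  0.76  1.64 -0.96  1.29 -0.75]
turn [ 0.     0.005 -0.001] shift [ 2.22  0.03 -0.03]
```

View pics/w3.png

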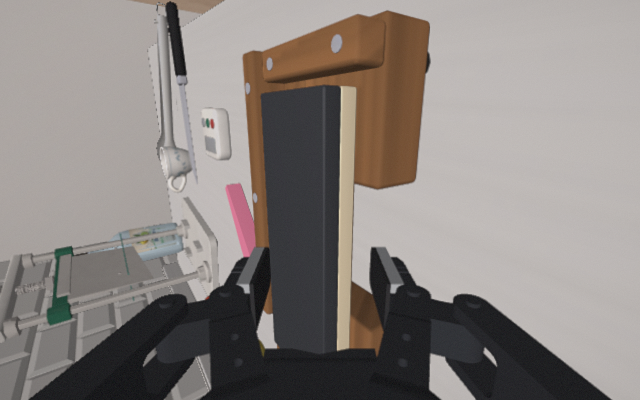

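```bash
python3 -m pendant '[[0,0,0,1.1,0,0,0.6],[0,0,0,2.2,0,0,0.6],[0,0,0,2.2,0,0,0.6],[0,0,0,2.2,0,-0.5,0.6],[0,0,0,2.2,0,-1,0.6]]'; python3 -c "
from h import *
where();H(6,1.4,62.7,55)"
```

```text
time_s: 4.1
eef_pos: [490.8, 57.4, 49.8]
ee_rot: [-0.207, 0.696, -0.651, -0.221]
force: [0.2, 0.5, -1.7]
grip_width: 0.599
t 4.1 holder xyz [ 5.5 -6.4 49.8] th 54.7 ydev [ 0. -0.] F [-0.3 -0.5 -1.7] g 0.599 j [ 0.29  0.75  1.67 -0.99  1.25 -0.74]
turn [-0.     0.006  0.001] shift [-0.11  0.05 -1.5 ]
```

```bash
python3 -m pendant '[[0,0,0,0,0,-0.4,0.6],[0,0,0,0,0,-0.8,0.6],[0,0,0,-0.1,0,-1.2,0.6],[0,0,0,-0.1,0,-1.5,0.6],[0,0,0,-0.1,0,-1.5,0.6]]'; python3 -c "
from h import *
where();
snap('wrist','w4.png');snap('scene','s4.png')"
```

```text
time_s: 4.72
eef_pos: [491.4, 50.1, 62.4]
ee_rot: [-0.208, 0.696, -0.65, -0.222]
force: [0.1, 6.7, -1.3]
grip_width: 0.602
t 4.72 holder xyz [ 5.4  0.8 62.4] th 54.6 ydev [ 0.001 -0.001] F [-0.5 -6.7 -1.3] g 0.602 j [ 0.28  0.72  1.68 -1.    1.25 -0.77]
```

View pics/w4.png

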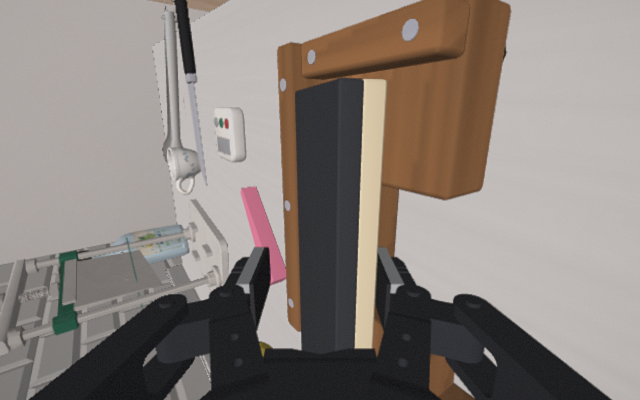

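View pics/s4.png

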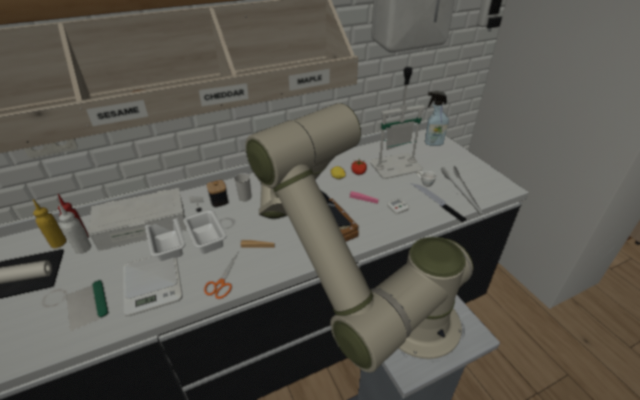

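```bash
python3 -m pendant '[[0,0,0,0,0,0,0.3],[0,0,0,0,0,0,0.1],[0,0,0,0,0,0,0.1],[0,0,0,0,0,0,0.1],[0,0,0,0,0,0,0.1]]' 60; python3 -c "
from h import *
where();
snap('wrist','w5.png')"
```

```text
time_s: 5.45
eef_pos: [491.3, 49.7, 62.7]
ee_rot: [-0.207, 0.696, -0.651, -0.221]
force: [-1.9, 5.6, 0.9]
grip_width: 0.227
t 5.45 holder xyz [ 5.5  1.3 62.7] th 54.7 ydev [ 0.001 -0.   ] F [ 1.5 -5.7  0.9] g 0.227 j [ 0.28  0.72  1.68 -1.    1.25 -0.77]
```

View pics/w5.png

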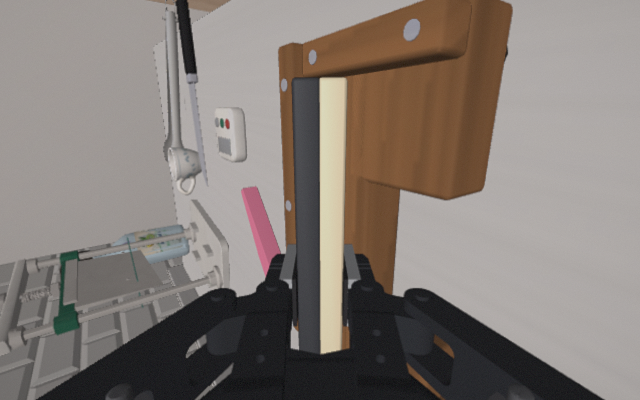

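```bash
python3 -c "
from h import *
for a in (40,50,60,70,80,90):
    t=np.deg2rad(a);y=34-10*np.sin(t)-35.4*np.cos(t);z=37+10*np.cos(t)+35.4*np.sin(t);H(6,y,z,90-a)
"
```

```text
turn [-0.    -0.082  0.001] shift [-0.34  0.05 -0.33]
turn [ 0.    -0.257  0.001] shift [-0.26  0.05 -0.77]
turn [ 0.    -0.431  0.001] shift [-0.05  0.05 -1.18]
turn [ 0.    -0.606  0.001] shift [ 0.28  0.05 -1.54]
turn [ 0.    -0.781  0.001] shift [ 0.74  0.05 -1.85]
turn [ 0.    -0.955  0.001] shift [ 1.3   0.05 -2.1 ]
```

```bash
python3 -m pendant '[[0,-0.08,0,-0.34,0,-0.33,0.1],[0,-0.17,0,-0.3,0,-0.55,0.1],[0,-0.257,0,-0.26,0,-0.77,0.1],[0,-0.344,0,-0.16,0,-0.98,0.1],[0,-0.431,0,-0.05,0,-1.18,0.1]]' 80; python3 -c "
from h import *
where();H(6,12.5,73.7,20);H(6,19,73.5,10);H(6,24,72.4,0)"
```

```text
time_s: 6.12
eef_pos: [491.3, 42.7, 72.2]
ee_rot: [-0.342, 0.632, -0.591, -0.366]
force: [0.0, -0.3, -3.6]
grip_width: 0.221
t 6.12 holder xyz [ 6.   8.2 72.2] th 29.9 ydev [-0.     0.001] F [ 0.   0.3 -3.6] g 0.221 j [ 0.11  0.53  1.75 -0.64  0.99 -1.14]
turn [ 0.    -0.172 -0.001] shift [ 0.08 -0.   -0.45]
turn [ 0.    -0.347 -0.001] shift [ 0.42 -0.   -1.01]
turn [ 0.    -0.521 -0.001] shift [ 0.77 -0.   -1.38]
```

```bash
python3 -m pendant '[[0,-0.1,0,0.05,0,-0.25,0.1],[0,-0.22,0,0.18,0,-0.6,0.1],[0,-0.347,0,0.42,0,-1.01,0.1],[0,-0.45,0,0.6,0,-1.2,0.1],[0,-0.521,0,0.77,0,-1.38,0.1]]'; python3 -c "
from h import *
where();H(6,26,69.4,0);snap('wrist','w6.png')"
```

```text
time_s: 6.75
eef_pos: [492.2, 26.5, 72.4]
ee_rot: [0.483, -0.516, 0.484, 0.516]
force: [-0.8, -0.4, -5.1]
grip_width: 0.219
t 6.75 holder xyz [ 6.2 24.4 72.4] th 0.0 ydev [-0.001  0.001] F [ 0.8  0.3 -5.1] g 0.219 j [-0.18  0.44  1.78 -0.    0.92 -1.82]
turn [-0.001 -0.    -0.001] shift [ 0.3  -0.02 -0.16]
```

View pics/w6.png

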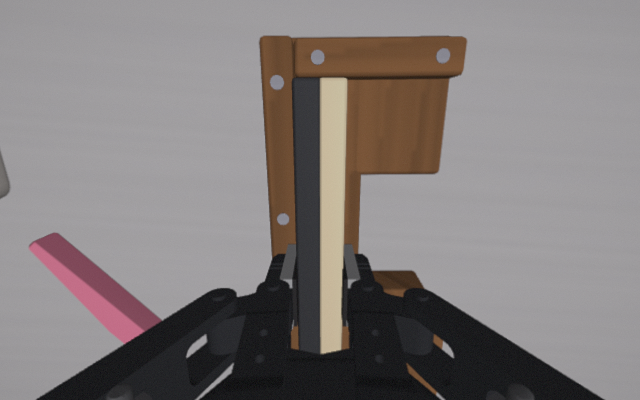

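```bash
python3 -m pendant '[[0,0,0,0.1,0,0,0.1],[0,0,0,0.2,0,-0.05,0.1],[0,0,0,0.3,0,-0.1,0.1],[0,0,0,0.35,0,-0.15,0.1],[0,0,0,0.35,0,-0.2,0.1]]'; python3 -c "
from h import *
where()"
```

```text
time_s: 7.42
eef_pos: [492.4, 26.7, 70.6]
ee_rot: [-0.482, 0.517, -0.483, -0.516]
force: [-9.0, 7.4, 20.6]
grip_width: 0.218
t 7.42 holder xyz [ 5.9 24.3 70.6] th 0.1 ydev [0.001 0.001] F [ 8.5 -8.  20.6] g 0.218 j [-0.18  0.44  1.78 -0.    0.92 -1.82]
```

```bash
python3 -m pendant '[[0,0,0,-0.1,0,0.1,0.1],[0,0,0,-0.1,0,0.1,0.25],[0,0,0,-0.1,0,0.1,0.33],[0,0,0,-0.1,0,0.1,0.36],[0,0,0,-0.1,0,0.1,0.36]]'; python3 -c "
from h import *
where();snap('wrist','w7.png')"
```

```text
time_s: 8.05
eef_pos: [492.8, 26.2, 69.9]
ee_rot: [-0.482, 0.517, -0.484, -0.516]
force: [-0.3, -0.3, 0.8]
grip_width: 0.359
t 8.05 holder xyz [ 5.6 24.8 69.9] th 0.2 ydev [0. 0.] F [0.3 0.3 0.8] g 0.359 j [-0.18  0.44  1.78 -0.    0.92 -1.82]
```

View pics/w7.png

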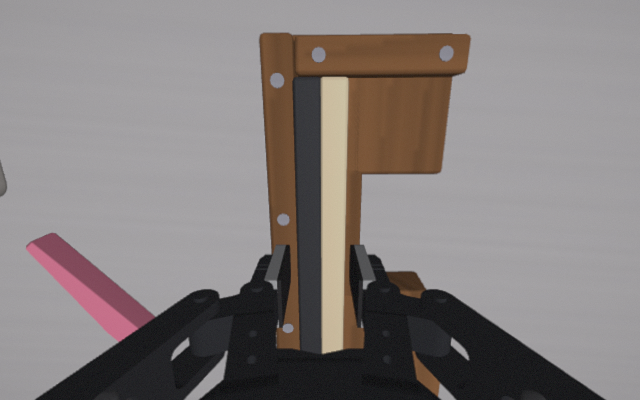

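```bash
python3 -m pendant '[[0,0,0,-0.7,0,0,0.36],[0,0,0,-1.4,0,0,0.36],[0,0,0,-1.4,0,0,0.1],[0,0,0,-1.4,0,0,0.1],[0,0,0,-1.4,0,0,0.1]]'; python3 -c "
from h import *
where()
s=49.5
for th in (0,-10,-20,-30,-40,-50,-60):
    t=np.deg2rad(th);u=np.array([-np.sin(t),np.cos(t)]);n=np.array([-np.cos(t),-np.sin(t)])
    f=min(1,-th/60); p=np.array([36,34.])*(1-f)+np.array([-42,35.])*f + np.array([-1,14])*np.sin(np.pi*max(f,.0))**.5
    q=p+10*n+s*u;print(th,q.round(1));H(6,q[0]-1.2,q[1]+1,th)"
```

```text
time_s: 8.72
eef_pos: [493.4, 26.3, 85.5]
ee_rot: [-0.483, 0.518, -0.483, -0.515]
force: [-2.8, 0.9, 13.6]
grip_width: 0.211
t 8.72 holder xyz [ 5.  24.8 85.5] th 0.2 ydev [ 0.    -0.002] F [ 2.8 -1.1 13.6] g 0.211 j [-0.18  0.42  1.77 -0.    0.95 -1.82]
0 [26.  83.5]
turn [ 0.    -0.004  0.002] shift [ 0.1  0.1 -0. ]
-10 [21.  94.6]
turn [ 0.001 -0.178  0.002] shift [-1.01  0.1   0.49]
-20 [16.6 97.3]
turn [ 0.001 -0.353  0.002] shift [-1.29  0.1   0.93]
-30 [12.1 96.4]
turn [ 0.001 -0.527  0.002] shift [-1.2   0.1   1.38]
-40 [ 7.2 92. ]
turn [ 0.001 -0.702  0.002] shift [-0.76  0.1   1.87]
-50 [ 1.8 84.2]
turn [ 0.001 -0.876  0.002] shift [0.02 0.1  2.42]
-60 [-4.1 68.4]
turn [ 1.000e-03 -1.051e+00  2.000e-03] shift [1.59 0.11 3.01]
```

```bash
python3 -m pendant '[[0,0,0,-1,0,0.2,0.1],[0,-0.17,0,-1.3,0.1,0.5,0.1],[0,-0.35,0,-1.4,0.1,0.95,0.1],[0,-0.527,0,-1.3,0.1,1.4,0.1],[0,-0.7,0,-1,0.1,1.9,0.1]]'; python3 -c "
from h import *
where();snap('wrist','w8.png')
H(6,1,86,-50);H(6,-5,70.5,-60)"
```

```text
time_s: 9.35
eef_pos: [490.8, 44.9, 94.4]
ee_rot: [0.62, -0.308, 0.287, 0.662]
force: [-0.8, -0.1, -4.1]
grip_width: 0.211
t 9.35 holder xyz [ 6.3  6.  94.4] th -40.2 ydev [-0.    -0.002] F [ 0.8  0.1 -4.1] g 0.211 j [-0.46  0.54  1.74  0.61  1.32 -2.4 ]
turn [-0.003 -0.163  0.001] shift [ 0.87 -0.1   0.01]
turn [-0.003 -0.338  0.001] shift [ 2.44 -0.1  -0.54]
```

View pics/w8.png

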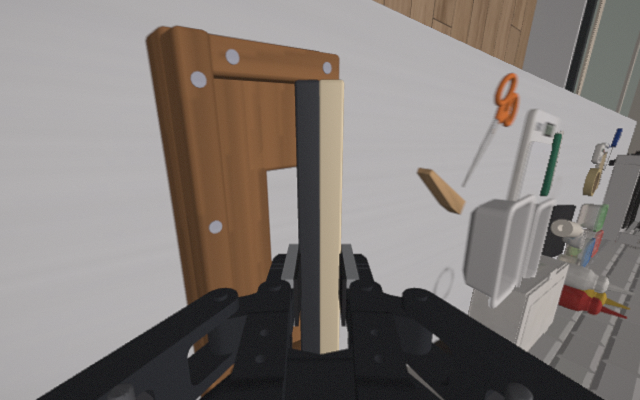

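```bash
python3 -m pendant '[[0,-0.08,0,0.4,-0.1,0,0.1],[0,-0.163,0,0.87,-0.1,0,0.1],[0,-0.25,0,1.6,-0.1,-0.25,0.1],[0,-0.25,0,1.6,-0.1,-0.25,0.1],[0,-0.25,0,1.6,-0.1,-0.25,0.1]]'; python3 -c "
from h import *
where();snap('wrist','w9.png');snap('top','t9.png')
H(6,-5,70.5,-60);H(6,-7,67.5,-63)"
```

```text
time_s: 10.02
eef_pos: [491.1, 53.6, 80.4]
ee_rot: [0.649, -0.226, 0.21, 0.695]
force: [-0.5, 0.9, -3.6]
grip_width: 0.21
t 10.03 holder xyz [ 5.4 -2.7 80.4] th -54.1 ydev [ 0.001 -0.   ] F [ 0.4 -0.9 -3.6] g 0.21 j [-0.52  0.67  1.72  0.75  1.45 -2.53]
turn [ 0.001 -0.103 -0.   ] shift [ 0.77  0.06 -0.69]
turn [ 0.001 -0.155 -0.   ] shift [ 1.11  0.06 -0.82]
```

View pics/w9.png

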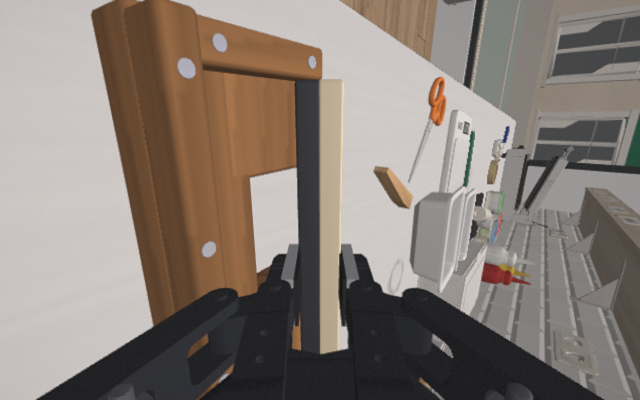

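View pics/t9.png

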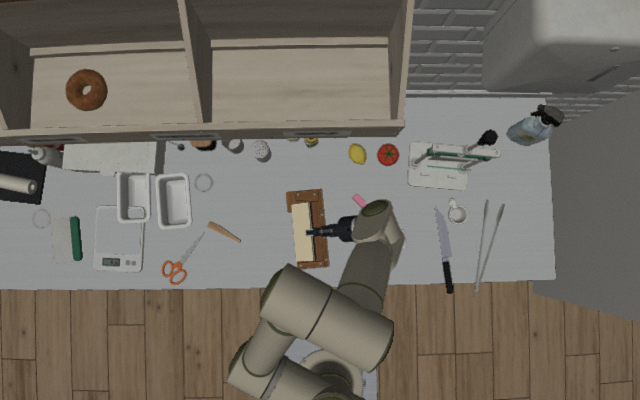

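```bash
python3 -m pendant '[[0,-0.03,0,0.2,0,-0.2,0.1],[0,-0.07,0,0.5,0,-0.4,0.1],[0,-0.1,0,0.77,0,-0.7,0.1],[0,-0.1,0,0.77,0,-0.7,0.1],[0,-0.1,0,0.77,0,-0.7,0.1]]'; python3 -c "
from h import *
where();snap('wrist','w10.png')
H(6,-7,67.5,-63)"
```

```text
time_s: 10.75
eef_pos: [490.8, 55.7, 69.8]
ee_rot: [0.66, -0.189, 0.177, 0.706]
force: [0.2, 0.9, -4.1]
grip_width: 0.21
t 10.75 holder xyz [ 5.6 -4.8 69.8] th -60.0 ydev [0. 0.] F [-0.2 -0.9 -4.1] g 0.21 j [-0.54  0.73  1.71  0.8   1.5  -2.58]
turn [ 0.    -0.053 -0.   ] shift [ 0.31  0.05 -0.1 ]
```

View pics/w10.png

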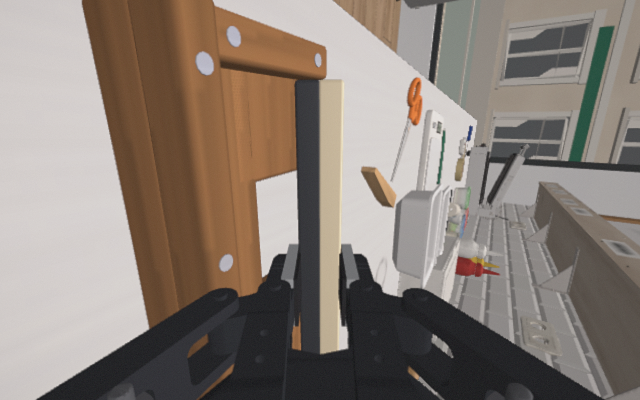

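```bash
python3 -m pendant '[[0,-0.02,0,0.05,0,-0.05,0.1],[0,-0.035,0,0.1,0,-0.1,0.1],[0,-0.05,0,0.15,0,-0.12,0.1],[0,-0.05,0,0.15,0,-0.15,0.1],[0,-0.05,0,0.15,0,-0.15,0.1]]'; python3 -c "
from h import *
where()"
```

```text
time_s: 11.42
eef_pos: [491.4, 55.6, 68.3]
ee_rot: [0.664, -0.172, 0.16, 0.71]
force: [-0.1, -5.3, 1.6]
grip_width: 0.208
t 11.43 holder xyz [ 5.  -4.6 68.3] th -62.8 ydev [-0.001 -0.002] F [0.5 5.3 1.6] g 0.208 j [-0.55  0.76  1.7   0.82  1.54 -2.6 ]
```

```bash
python3 -m pendant '[[0,0,0,-0.1,0,0,0.24],[0,0,0,-0.1,0,0,0.27],[0,0,0,-0.1,0,0,0.29],[0,0,0,-0.1,0,0,0.3],[0,0,0,-0.1,0,0,0.3]]'; python3 -c "
from h import *
where();snap('wrist','w11.png')"
```

```text
time_s: 12.05
eef_pos: [491.2, 55.6, 69.9]
ee_rot: [0.664, -0.171, 0.159, 0.71]
force: [-0.6, -1.3, 12.0]
grip_width: 0.299
t 12.05 holder xyz [ 5.2 -4.6 69.9] th -63.0 ydev [ 0.    -0.002] F [ 0.7  1.3 12. ] g 0.299 j [-0.55  0.76  1.7   0.82  1.54 -2.6 ]
```

View pics/w11.png

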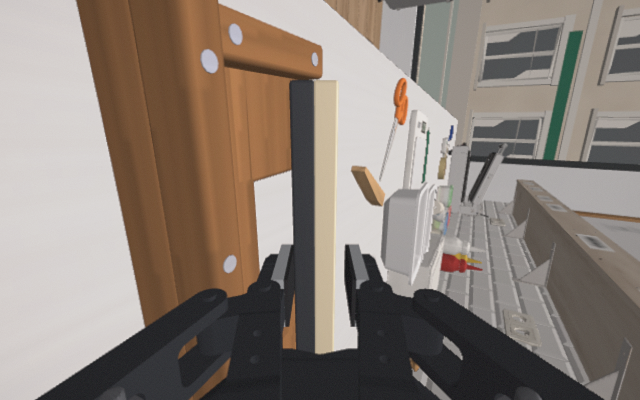

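```bash
python3 -m pendant '[[0,0,0,-0.8,0,0.15,0.3],[0,0,0,-1.8,0,0.2,0.3],[0,0,0,-3,0,0.2,0.3],[0,0,0,-5,0,0.2,0.3],[0,0,0,-7,0,0.2,0.3]]'; python3 -c "
from h import *
where();snap('wrist','w12.png')"
```

```text
time_s: 12.72
eef_pos: [495.1, -7.3, 102.7]
ee_rot: [0.664, -0.172, 0.16, 0.71]
force: [-0.8, 0.3, -0.3]
grip_width: 0.303
t 12.72 holder xyz [  5.5  58.4 102.7] th -62.8 ydev [-0. -0.] F [ 0.7 -0.3 -0.3] g 0.303 j [-0.64  0.74  1.62  0.75  1.66 -2.57]
```

View pics/w12.png

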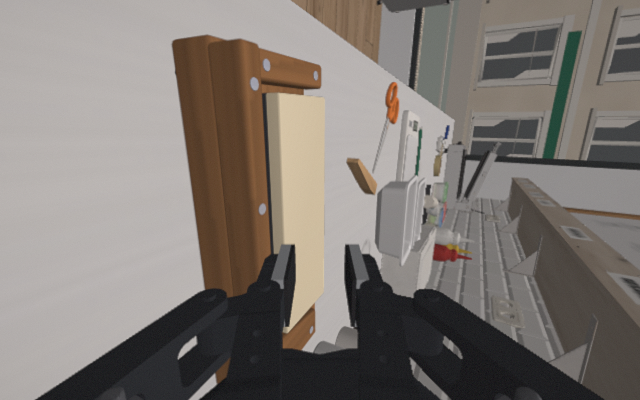

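```bash
python3 -c "
from h import *
H(6,-100,230,0)"
```

```text
turn [-0.     1.095  0.003] shift [ 8.47  0.11 18.59]
```

```bash
python3 -m pendant '[[0,0.18,0,-1,0,4,0.5],[0,0.36,0,0.5,0,8,0.6],[0,0.54,0,3,0,12,0.7],[0,0.72,0,5.5,0,15.5,0.7],[0,0.9,0,8.5,0.1,18.6,0.7]]' 40; python3 -c "
from h import *
where();import pickle
c=vision.calibration('wrist');snap('wrist','w13.png');pickle.dump(c,open('pics/w13.pkl','wb'))"
```

```text
time_s: 13.4
eef_pos: [483.4, 154.8, 230.8]
ee_rot: [0.528, -0.466, 0.434, 0.562]
force: [0.2, 0.4, -0.7]
grip_width: 0.7
t 13.4 holder xyz [   6.3 -104.2  230.8] th -11.0 ydev [-0.002 -0.004] F [-0.2 -0.4 -0.7] g 0.7 j [-0.02  0.26  1.59  0.2   1.32 -1.71]
```

View pics/w13.png

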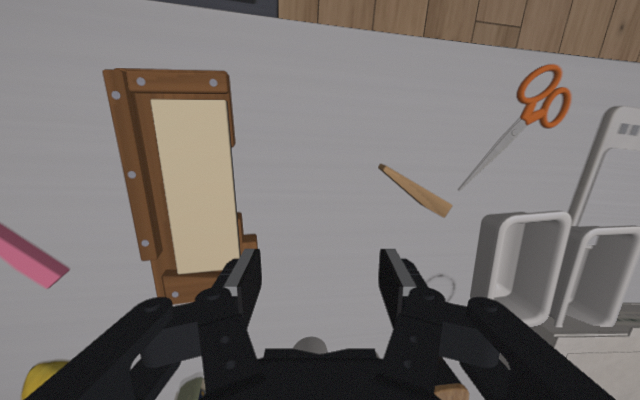

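```bash
cat > stone.py <<'E'
from h import *
import pickle,sys
n=sys.argv[1];im=np.load(f'pics/{n}.npy');c=pickle.load(open(f'pics/{n}.pkl','rb'))
m=cv2.inRange(cv2.cvtColor(im,cv2.COLOR_RGB2HSV),(10,20,130),(35,120,255))
cs,_=cv2.findContours(m,0,2)
for q in sorted(cs,key=cv2.contourArea)[-2:]:
    b=cv2.boxPoints(cv2.minAreaRect(q)); a=cv2.approxPolyDP(q,8,True)[:,0]
    w=ray(c,a.astype(float),54);d=w-HO;print(cv2.contourArea(q),a.tolist(),np.c_[d@XH,d@YH].round(1).tolist())
E
python3 stone.py w13; python3 - <<'E'
import cv2
im=cv2.imread('pics/w13.png');cv2.imwrite('pics/c13.png',cv2.resize(im[55:310,90:270],None,fx=2.3,fy=2.3,interpolation=cv2.INTER_CUBIC))
E
```

```text
794.5 [[385, 167], [446, 215], [450, 203]] [[22.3, -213.9], [-40.5, -298.0], [-25.2, -301.3]]
11501.5 [[151, 99], [177, 272], [222, 269], [238, 257], [225, 101]] [[92.5, 17.9], [-84.9, 19.0], [-86.4, -27.6], [-73.4, -45.9], [91.5, -46.7]]
```

View pics/c13.png

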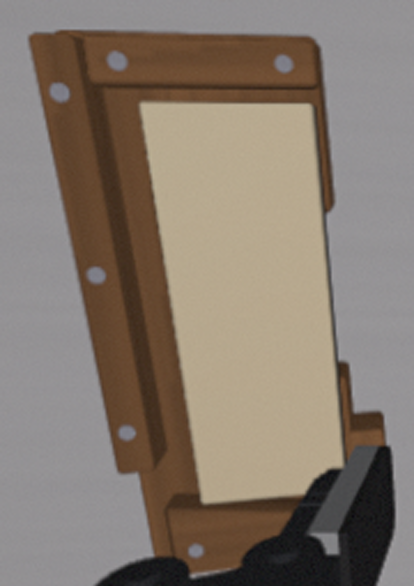

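```bash
cat >> h.py <<'E'
def G(x,y,z,yaw=0):
    """tool down, z_t = -x_h turned by yaw (world, rad), y_t=-y_h"""
    Ry=R.from_rotvec([0,0,yaw]).as_matrix()
    goto(HO+x*XH+y*YH+z*Z,Ry@np.c_[-Z,-YH,-XH])
E
python3 -c "
from h import *
G(8,-85,60)"
```

```text
turn [ 1.574  0.154 -0.14 ] shift [16.54  0.26 -5.94]
```

```bash
python3 -m pendant '[[0.185,0.018,-0.016,1.5,0,0,0.7],[0.37,0.036,-0.033,3,0,0,0.7],[0.55,0.054,-0.05,5,0,-0.5,0.7],[0.73,0.072,-0.065,7,0,-1,0.7],[0.92,0.09,-0.082,9,0,-2,0.7]]'; python3 -c "
from h import *
where();G(8,-85,60)"
```

```text
time_s: 14.08
eef_pos: [483.3, 151.9, 136.0]
ee_rot: [0.681, -0.221, 0.643, 0.271]
force: [0.0, -0.4, 0.2]
grip_width: 0.696
t 14.07 holder xyz [   6.7 -101.2  136. ] th -4.8 ydev [-0.797  0.048] F [0.  0.4 0.2] g 0.696 j [ 0.03  0.35  1.72  0.1   1.05 -0.73]
turn [ 0.644  0.058 -0.071] shift [ 7.43 -1.58 -1.65]
```

```bash
python3 -m pendant '[[0.18,0.018,-0.02,2,-0.4,-0.4,0.7],[0.36,0.036,-0.04,4,-0.8,-0.8,0.7],[0.54,0.054,-0.06,6,-1.2,-1.2,0.7],[0.644,0.058,-0.07,7.4,-1.6,-1.6,0.7],[0.644,0.058,-0.07,7.4,-1.6,-1.6,0.7]]'; python3 -c "
from h import *
where();G(8,-80,38)
snap('wrist','w14.png')"
```

```text
time_s: 14.7
eef_pos: [483.3, 135.6, 60.2]
ee_rot: [0.706, -0.025, 0.707, 0.026]
force: [0.4, 0.1, 0.4]
grip_width: 0.702
t 14.7 holder xyz [  7.7 -85.   60.2] th -0.1 ydev [-1.     0.001] F [-0.4 -0.1  0.4] g 0.702 j [ 0.04  0.47  1.76  0.    0.91 -0.04]
turn [ 0.006 -0.002 -0.001] shift [ 2.22 -0.51 -0.03]
```

View pics/w14.png

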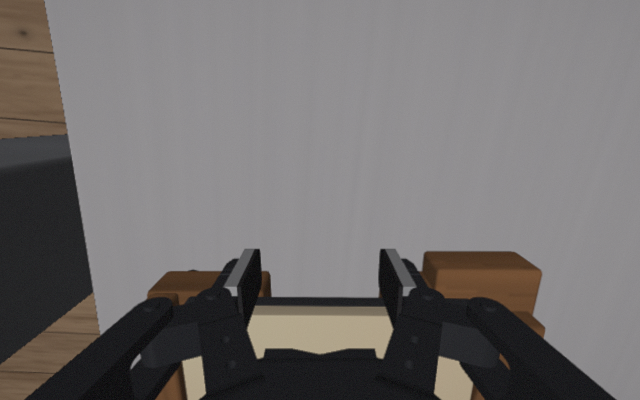

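```bash
python3 -m pendant '[[0,0,0,1,0,0,0.7],[0,0,0,2.1,0,0,0.7],[0,0,0,2.1,-1,0,0.7],[0,0,0,2.1,-2,0,0.7],[0,0,0,2.1,-2.8,0,0.7]]'; python3 -c "
from h import *
where()"
```

```text
time_s: 15.38
eef_pos: [486.1, 107.4, 40.1]
ee_rot: [0.707, -0.025, 0.706, 0.026]
force: [-0.1, 0.7, 0.0]
grip_width: 0.7
t 15.38 holder xyz [  6.8 -56.7  40.1] th -0.1 ydev [-1.     0.001] F [ 0.  -0.7  0. ] g 0.7 j [-0.02  0.5   1.79  0.    0.85 -0.09]
```

```bash
python3 -m pendant '[[0,0,0,0,-0.3,0,0.7],[0,0,0,0,-0.6,0,0.7],[0,0,0,0,-0.9,0,0.7],[0,0,0,0,-1.2,0,0.7],[0,0,0,0,-1.4,0,0.7]]'; python3 -c "
from h import *
where()"
```

```text
time_s: 16.0
eef_pos: [486.9, 94.2, 39.9]
ee_rot: [0.707, -0.026, 0.706, 0.026]
force: [0.3, 2.1, 2.2]
grip_width: 0.7
t 16.0 holder xyz [  6.9 -43.5  39.9] th -0.1 ydev [-1.     0.001] F [-0.5 -2.1  2.2] g 0.7 j [-0.05  0.5   1.8   0.    0.85 -0.12]
```

```bash
python3 -m pendant '[[0,0,0,0,-0.1,0,0.7],[0,0,0,0,-0.2,0,0.7],[0,0,0,0,-0.3,0,0.7],[0,0,0,0,-0.35,0,0.7],[0,0,0,0,-0.4,0,0.7]]'; python3 -c "
from h import *
where()"
```

```text
time_s: 16.62
eef_pos: [487.1, 90.7, 39.8]
ee_rot: [0.707, -0.025, 0.706, 0.026]
force: [0.3, 8.3, 3.1]
grip_width: 0.699
t 16.62 holder xyz [  6.9 -40.   39.8] th -0.1 ydev [-1.     0.002] F [-0.9 -8.3  3.1] g 0.699 j [-0.05  0.5   1.8   0.    0.85 -0.13]
```

```bash
python3 -m pendant '[[0,0,0,0,1.5,0,0.7],[0,0,0,-3,4,0,0.7],[0,0,0,-7,8,0,0.7],[0,0,0,-12,13,0,0.7],[0,0,0,-15,18,0,0.7]]'; python3 -c "
from h import *
where()
def W(p,xw,z):
    xw=np.array([xw[0],xw[1],0]);xw/=np.linalg.norm(xw)
    goto([p[0],p[1],z],np.c_[-Z,-xw,np.cross(Z,xw)])
W((490,330),(-.445,-.896),190)"
```

```text
time_s: 17.25
eef_pos: [473.8, 268.1, 189.7]
ee_rot: [0.707, -0.026, 0.706, 0.026]
force: [0.0, 0.6, 0.7]
grip_width: 0.7
t 17.25 holder xyz [   8.3 -217.8  189.7] th -0.0 ydev [-1.  0.] F [-0.  -0.6  0.7] g 0.7 j [ 0.3   0.39  1.5  -0.    1.25  0.23]
turn [ 0.534  0.002 -0.001] shift [-0.02  6.06  2.07]
```

```bash
python3 -m pendant '[[0.18,0,0,0,2,0.7,0.7],[0.36,0,0,0,4,1.4,0.7],[0.53,0,0,0,6,2,0.7],[0.53,0,0,0,6,2,0.6],[0.53,0,0,0,6,2,0.6]]'; python3 -c "
from h import *
where();import pickle
c=vision.calibration('wrist');snap('wrist','w15.png');pickle.dump(c,open('pics/w15.pkl','wb'))"
```

```text
time_s: 17.88
eef_pos: [489.3, 327.4, 187.7]
ee_rot: [0.689, 0.159, 0.689, -0.159]
force: [0.9, -0.2, 0.0]
grip_width: 0.599
t 17.88 holder xyz [ -11.2 -276.   187.7] th -0.0 ydev [-0.868  0.   ] F [-0.9  0.2  0. ] g 0.599 j [0.39 0.49 1.36 0.   1.29 0.84]
```

View pics/w15.png

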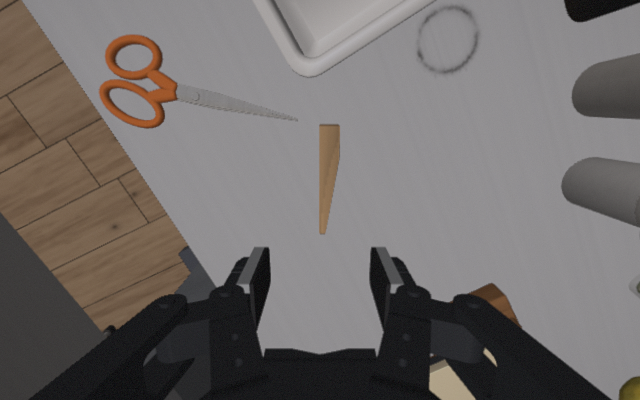

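```bash
cat >> h.py <<'E'
def W(p,xw,z):
    xw=np.array([xw[0],xw[1],0]);xw/=np.linalg.norm(xw)
    goto([p[0],p[1],z],np.c_[-Z,-xw,np.cross(Z,xw)])
E
python3 - <<'E'
from h import *
import pickle
c=pickle.load(open('pics/w15.pkl','rb'));im=np.load('pics/w15.npy')
sub=im[110:245,300:360];cv2.imwrite('pics/c15.png',cv2.resize(sub[:,:,::-1],None,fx=4,fy=4,interpolation=cv2.INTER_CUBIC))
m=cv2.inRange(cv2.cvtColor(sub,cv2.COLOR_RGB2HSV),(8,60,60),(25,255,255))
q=max(cv2.findContours(m,0,2)[0],key=cv2.contourArea)
a=cv2.approxPolyDP(q,2.2,True)[:,0]+[300,110];print(a.tolist())
print(ray(c,a.astype(float),19).round(1)[:,:2].tolist())
E
```

```text
[[338, 125], [319, 126], [320, 233], [325, 231], [338, 162]]
[[531.7, 375.5], [514.2, 383.0], [464.7, 278.8], [470.7, 278.5], [516.1, 341.9]]
```

View pics/c15.png

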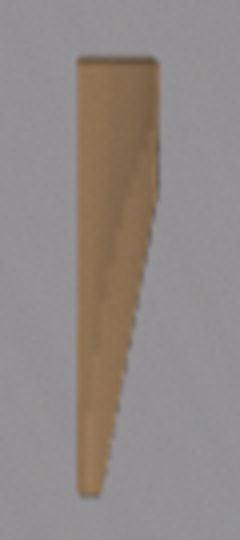

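```bash
python3 -c "
from h import *
W((516,364.2),(-.435,-.90),3)"
```

```text
turn [-0.004 -0.    -0.   ] shift [18.49  4.48  0.76]
```

```bash
python3 -m pendant '[[0,0,0,5,2,0.4,0.6],[0,0,0,10,4.5,0.8,0.6],[0,0,0,14,4.5,0.8,0.6],[0,0,0,16,4.5,0.8,0.6],[0,0,0,16,4.5,0.8,0.6]]'; python3 -c "
from h import *
where();W((516,364.2),(-.435,-.90),3);snap('wrist','w16.png')"
```

```text
time_s: 18.55
eef_pos: [516.6, 364.2, 27.7]
ee_rot: [0.688, 0.16, 0.689, -0.16]
force: [0.7, -0.7, 0.2]
grip_width: 0.597
t 18.55 holder xyz [ -40.8 -310.9   27.7] th -0.0 ydev [-0.866 -0.   ] F [-0.6  0.8  0.2] g 0.597 j [0.43 0.75 1.36 0.   1.03 0.88]
turn [-0.006 -0.001  0.   ] shift [ 2.47 -0.03 -0.05]
```

View pics/w16.png

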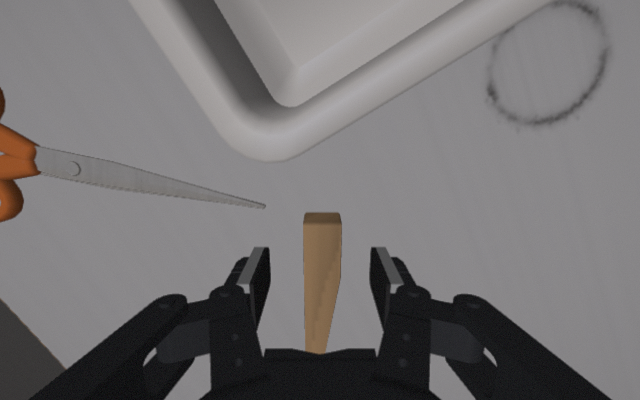

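```bash
python3 -m pendant '[[0,0,0,1.2,0,0,0.6],[0,0,0,2.4,0,0,0.5],[0,0,0,2.4,0,0,0.1],[0,0,0,2.4,0,0,0.1],[0,0,0,2.4,0,0,0.1]]' 60; python3 -c "
from h import *
where()"
```

```text
time_s: 19.23
eef_pos: [516.9, 364.9, 4.4]
ee_rot: [0.689, 0.161, 0.688, -0.16]
force: [-0.2, -0.3, -0.4]
grip_width: 0.227
t 19.23 holder xyz [ -41.2 -311.5    4.4] th -0.1 ydev [-0.866  0.002] F [ 0.2  0.3 -0.4] g 0.227 j [0.43 0.79 1.37 0.   0.99 0.89]
```

```bash
python3 -c "
from h import *
G(-97,-155,110)"
```

```text
turn [-0.524  0.001 -0.001] shift [-10.57 -10.75  12.66]
```

```bash
python3 -m pendant '[[0,0,0,-4,0,0,0.1],[0,0,0,-8.5,-0.5,0.5,0.1],[-0.17,0,0,-10.5,-4,4.5,0.1],[-0.34,0,0,-10.5,-8,9,0.1],[-0.524,0,0,-10.5,-10.7,12.6,0.1]]'; python3 -c "
from h import *
where();import pickle
c=vision.calibration('wrist');snap('wrist','w17.png');pickle.dump(c,open('pics/w17.pkl','wb'));snap('top','t17.png');pickle.dump(vision.calibration('top'),open('pics/t17.pkl','wb'))"
```

```text
time_s: 19.85
eef_pos: [583.4, 211.0, 109.6]
ee_rot: [0.707, -0.025, 0.706, 0.026]
force: [0.3, 0.9, -1.6]
grip_width: 0.229
t 19.85 holder xyz [ -97.2 -153.6  109.6] th -0.1 ydev [-1.     0.001] F [-0.3 -0.9 -1.6] g 0.229 j [0.16 0.63 1.34 0.   1.17 0.09]
```

View pics/w17.png

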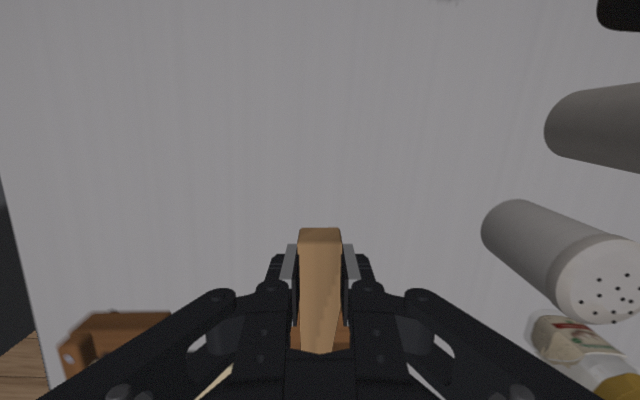

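```bash
python3 - <<'E'
from h import *
im=cv2.imread('pics/t17.png')
cv2.imwrite('pics/c17.png',cv2.resize(im[180:275,260:350],None,fx=6,fy=6,interpolation=cv2.INTER_CUBIC))
im=cv2.imread('pics/w17.png')
E
```

```text
(no output)
```

View pics/c17.png

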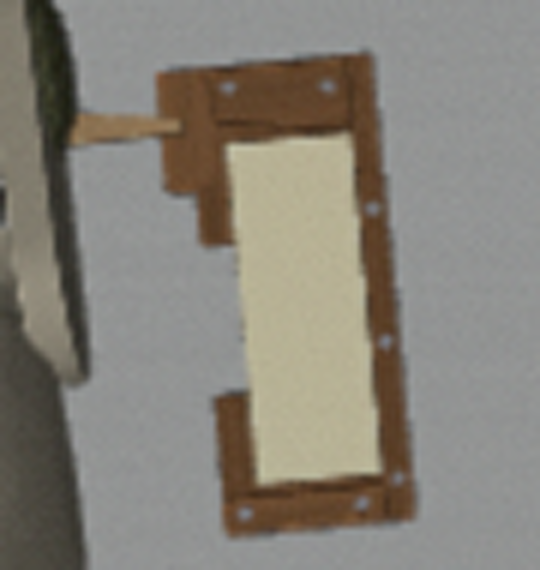

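```bash
python3 - <<'E'
from h import *
import pickle
c=pickle.load(open('pics/t17.pkl','rb'))
f=lambda p:np.array(p)/6+[260,180]
def h(ps,z):
    d=ray(c,[f(p) for p in ps],z)-HO; print(np.c_[d@XH,d@YH].round(1).tolist())
h([(226,145),(351,132),(257,485),(381,473)],54)
h([(215,127),(350,119)],50) # slant face top edge ends
h([(228,498),(385,484)],50) # square face
h([(346,55),(385,490)],56)
h([(182,121),(182,131)],109+15)
E
```

```text
[[-85.2, -27.4], [-86.5, 39.1], [94.4, -25.9], [93.8, 39.5]]
[[-95.5, -32.5], [-93.8, 39.2]]
[[100.2, -41.8], [99.9, 41.2]]
[[-127.3, 39.9], [102.7, 40.8]]
[[-94.2, -46.0], [-89.1, -46.4]]
```

```bash
python3 -c "
from h import *
G(-97.5,-155,39.4)"; python3 -m pendant '[[0,0,0,2,0.1,0,0.1],[0,0,0,4,0.1,0,0.1],[0,0,0,6,0.1,0,0.1],[0,0,0,6.7,0.1,0,0.1],[0,0,0,6.9,0.1,0,0.1]]'; python3 -c "
from h import *
where();G(-97.5,-112,39.4)"
```

```text
turn [ 0.     0.002 -0.   ] shift [ 6.98  0.33 -0.08]
time_s: 20.58
eef_pos: [582.6, 214.6, 40.1]
ee_rot: [0.707, -0.023, 0.706, 0.024]
force: [-0.1, 0.9, 0.3]
grip_width: 0.228
t 20.57 holder xyz [ -96.6 -157.1   40.1] th -0.1 ydev [-1.     0.001] F [ 0.  -0.9  0.3] g 0.228 j [0.16 0.72 1.39 0.   1.03 0.1 ]
turn [ 0.     0.001 -0.001] shift [ 0.07 -4.51  0.09]
```

```bash
python3 -m pendant '[[0,0,0,0,-1,0.1,0.1],[0,0,0,0,-2,0.1,0.1],[0,0,0,0,-3,0.1,0.1],[0,0,0,0,-4,0.1,0.1],[0,0,0,0,-4.5,0.1,0.1]]'; python3 -c "
from h import *
where();snap('wrist','w18.png');snap('top','t18.png')
im=cv2.imread('pics/t18.png')
cv2.imwrite('pics/c18.png',cv2.resize(im[180:275,260:350],None,fx=6,fy=6,interpolation=cv2.INTER_CUBIC))"
```

```text
time_s: 21.2
eef_pos: [586.9, 168.6, 40.1]
ee_rot: [0.707, -0.023, 0.706, 0.024]
force: [1.7, 1.0, -1.0]
grip_width: 0.228
t 21.2 holder xyz [ -97.9 -111.    40.1] th -0.1 ydev [-1.     0.001] F [-1.7 -0.8 -1. ] g 0.228 j [0.09 0.7  1.43 0.   1.01 0.02]
```

View pics/c18.png

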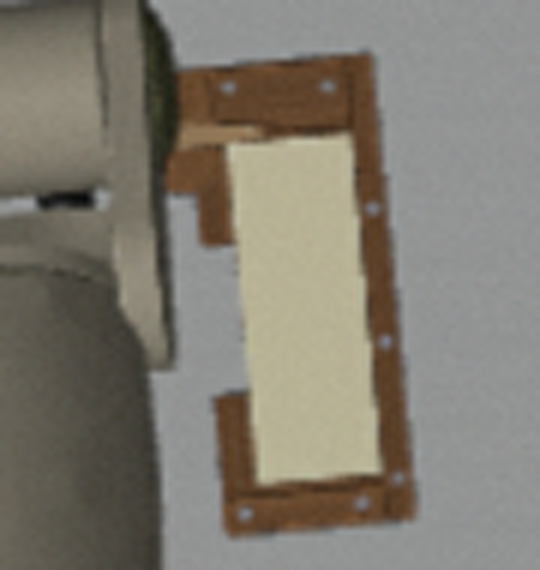

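View pics/w18.png

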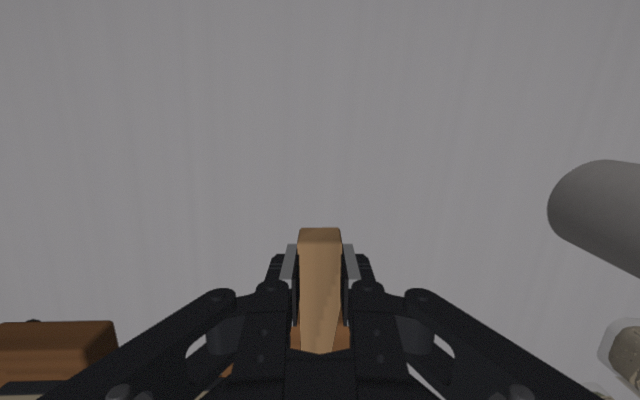

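```bash
python3 -m pendant '[[0,0,0,0,-0.5,-0.08,0.1],[0,0,0,0,-1,-0.17,0.1],[0,0,0,0,-1.5,-0.25,0.1],[0,0,0,0,-2,-0.33,0.1],[0,0,0,0,-2.5,-0.42,0.1]]'; python3 -c "
from h import *
where()"
```

```text
time_s: 21.92
eef_pos: [584.1, 143.8, 39.9]
ee_rot: [0.707, -0.023, 0.706, 0.024]
force: [2.7, 1.4, -1.6]
grip_width: 0.231
t 21.93 holder xyz [-93.4 -86.4  39.9] th -0.1 ydev [-1.     0.001] F [-2.8 -1.2 -1.6] g 0.231 j [ 0.05  0.68  1.46  0.    1.   -0.02]
```

```bash
python3 -m pendant '[[0,0,0,0,-0.4,-0.07,0.1],[0,0,0,0,-0.8,-0.13,0.1],[0,0,0,0,-1.2,-0.2,0.1],[0,0,0,0,-1.6,-0.27,0.1],[0,0,0,0,-1.9,-0.32,0.1]]'; python3 -c "
from h import *
where()"
```

```text
time_s: 22.55
eef_pos: [583.9, 125.4, 40.7]
ee_rot: [0.709, -0.023, 0.705, 0.025]
force: [10.7, 7.4, -0.7]
grip_width: 0.23
t 22.55 holder xyz [-92.  -68.1  40.7] th -0.1 ydev [-1.     0.002] F [-11.2  -6.7  -0.7] g 0.23 j [ 0.01  0.67  1.48  0.    0.99 -0.05]
```

```bash
python3 -m pendant '[[0,0,0,0,0.05,0.1,0.4],[0,0,0,0,0.05,0.1,0.5],[0,0,0,-2,0.05,0.1,0.5],[0,0,0,-4,1,0.1,0.5],[0,0,0,-5,5,0.1,0.2]]'; python3 -c "
from h import *
where();snap('wrist','w19.png')"
```

```text
time_s: 23.18
eef_pos: [580.1, 173.9, 90.8]
ee_rot: [0.707, -0.023, 0.706, 0.023]
force: [0.7, -0.1, -0.0]
grip_width: 0.3
t 23.18 holder xyz [ -91.5 -116.7   90.8] th -0.0 ydev [-1.  0.] F [-0.7  0.1 -0. ] g 0.3 j [0.1  0.62 1.41 0.   1.11 0.03]
```

View pics/w19.png

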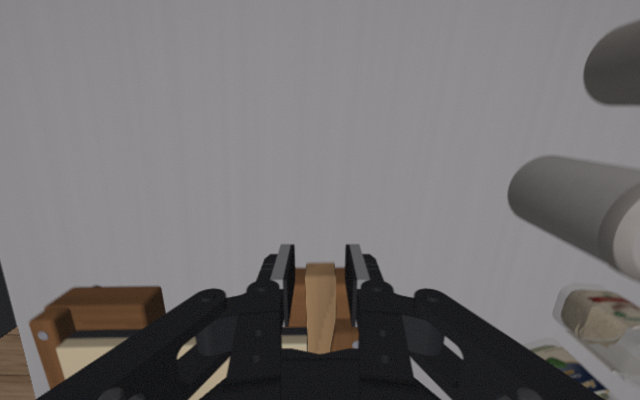

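```bash
python3 -m pendant '[[0,0,0,1,0,0,0],[0,0,0,3,0,0,0],[0,0,0,4.8,0,0,0],[0,0,0,4.8,-0.8,0,0],[0,0,0,4.8,-1.6,0,0]]'; python3 -c "
from h import *
where()"
```

```text
time_s: 23.85
eef_pos: [581.3, 158.0, 42.2]
ee_rot: [0.707, -0.023, 0.706, 0.024]
force: [-0.2, 0.1, 0.2]
grip_width: -0.003
t 23.85 holder xyz [ -91.5 -100.8   42.2] th -0.0 ydev [-1.     0.001] F [ 0.1 -0.1  0.2] g -0.003 j [0.07 0.68 1.46 0.   1.01 0.  ]
```

```bash
python3 -m pendant '[[0,0,0,0.1,-0.3,0,0],[0,0,0,0.1,-0.6,0,0],[0,0,0,0.1,-0.8,0,0],[0,0,0,0.1,-1,0,0],[0,0,0,0.1,-1.2,0,0]]'; python3 -c "
from h import *
where()"
```

```text
time_s: 24.48
eef_pos: [582.4, 147.7, 41.3]
ee_rot: [0.708, -0.023, 0.706, 0.025]
force: [3.8, 6.5, 0.7]
grip_width: 0.001
t 24.48 holder xyz [-91.9 -90.4  41.3] th -0.1 ydev [-1.     0.002] F [-4.3 -6.3  0.7] g 0.001 j [ 0.05  0.68  1.46  0.    1.   -0.02]
```

```bash
python3 -m pendant '[[0,0,0,0,-0.1,0,0],[0,0,0,0,-0.2,0,0],[0,0,0,0,-0.3,0,0],[0,0,0,0,-0.4,0,0],[0,0,0,0,-0.4,0,0]]'; python3 -c "
from h import *
where()"
```

```text
time_s: 25.1
eef_pos: [582.6, 146.6, 41.4]
ee_rot: [0.708, -0.022, 0.705, 0.026]
force: [4.5, 21.2, 0.5]
grip_width: -0.0
t 25.1 holder xyz [-92.1 -89.3  41.4] th -0.4 ydev [-1.     0.007] F [ -5.9 -20.9   0.5] g -0.0 j [ 0.05  0.68  1.47  0.01  1.   -0.02]
```

```bash
python3 -m pendant '[[0,0,0,0,-0.1,0,0],[0,0,0,0,-0.15,0,0],[0,0,0,0,-0.2,0,0],[0,0,0,0,-0.2,0,0],[0,0,0,0,-0.2,0,0]]'; python3 -c "
from h import *
where()"; python3 -m pendant '[[0,0,0,0,1,0,0],[0,0,0,0,3,0,0],[0,0,0,-3,5,0,0],[0,0,0,-8,6,-4,0],[0,0,0,-14,7,-9,0]]'; python3 -c "
from h import *
where()"
```

```text
time_s: 25.72
eef_pos: [582.6, 146.4, 41.5]
ee_rot: [0.708, -0.021, 0.705, 0.027]
force: [4.4, 30.4, 0.2]
grip_width: 0.001
t 25.73 holder xyz [-92.1 -89.2  41.5] th -0.5 ydev [-1.     0.009] F [ -6.5 -30.1   0.2] g 0.001 j [ 0.05  0.67  1.47  0.01  1.   -0.03]
time_s: 26.35
eef_pos: [498.1, 203.8, 167.7]
ee_rot: [0.707, -0.024, 0.707, 0.024]
force: [-0.0, 0.2, 1.4]
grip_width: -0.003
t 26.35 holder xyz [ -11.6 -152.   167.7] th -0.0 ydev [-1.     0.001] F [ 0.  -0.2  1.4] g -0.003 j [0.17 0.4  1.55 0.   1.19 0.1 ]
```

```bash
python3 -m pendant '[[0,0,0,-3,-1,0,0],[0,0,0,-6,-2,0,0],[0,0,0,-9,-4,0,0],[0,0,0,-12,-6,0,0],[0,0,0,-12,-6,0,0]]'; python3 -c "
from h import *
where();import pickle
c=vision.calibration('wrist');snap('wrist','w20.png');pickle.dump(c,open('pics/w20.pkl','wb'));snap('top','t20.png')
im=cv2.imread('pics/t20.png')
cv2.imwrite('pics/c20.png',cv2.resize(im[180:275,260:350],None,fx=6,fy=6,interpolation=cv2.INTER_CUBIC))"
```

```text
time_s: 26.98
eef_pos: [504.1, 142.6, 288.6]
ee_rot: [0.708, -0.023, 0.705, 0.024]
force: [0.1, 0.2, -1.0]
grip_width: 0.001
t 26.98 holder xyz [-13.5 -90.7 288.6] th -0.0 ydev [-1.     0.001] F [-0.1 -0.2 -1. ] g 0.001 j [ 0.05  0.27  1.4   0.    1.46 -0.01]
```

View pics/w20.png

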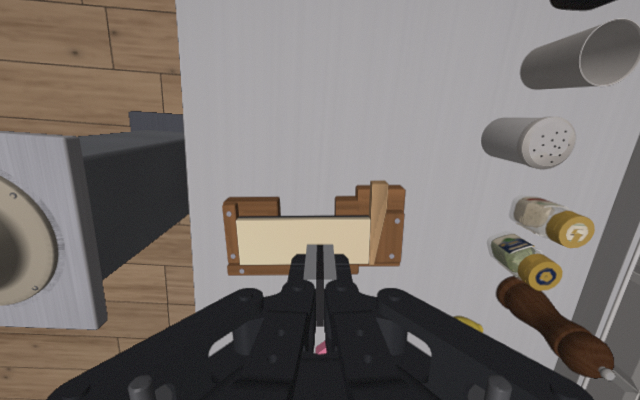

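View pics/c20.png

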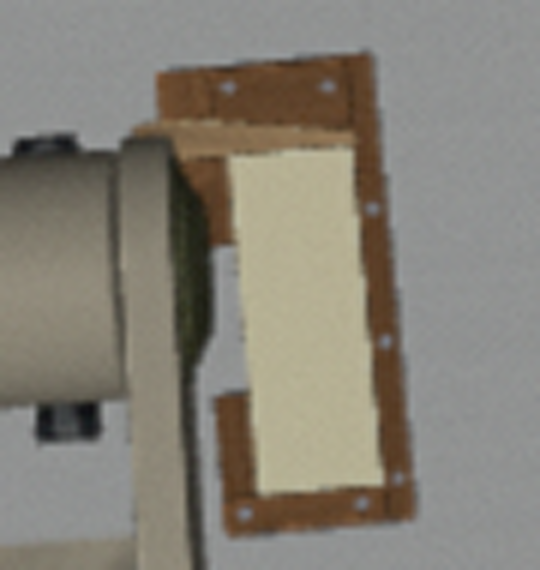

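```bash
python3 -c "
import cv2
im=cv2.imread('pics/w20.png')
cv2.imwrite('pics/c20w.png',cv2.resize(im[172:285,215:415],None,fx=4,fy=4,interpolation=cv2.INTER_CUBIC))"
```

```text
(no output)
```

View pics/c20w.png

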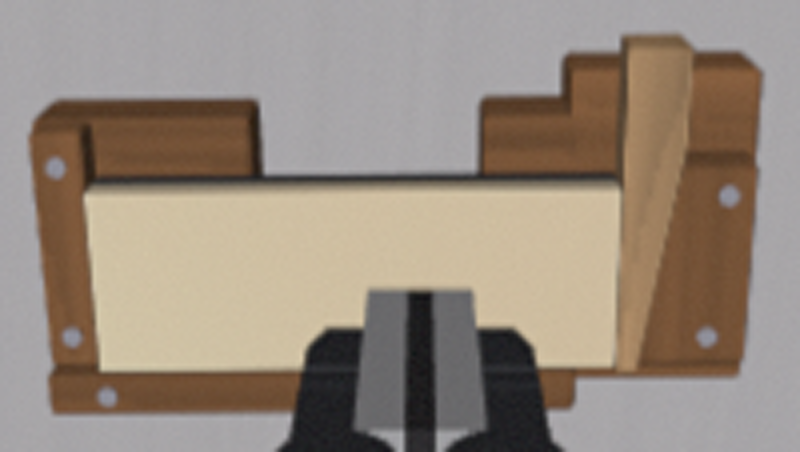

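```bash
python3 -c "
from rig import job
print(job.finish_job())"
```

```text
the job is handed in; nothing more can be done
None
```

The job was handed in at about 27 s of the 72 s allowed. The stone lies flat with its pale side up, and the wedge holds it in place.

**Turning the stone:** I lifted its open-side edge through the cut-out, gripped it and tipped it up about the rail. I pressed it lightly against the bed and rail, then let go, and it stood on its edge alone. I gripped it again, leaned it over and lowered it to about 27° from flat. I then let go and pulled the fingers out, so it fell the last few centimetres onto the bed and stayed in the holder.

**Seating the stone and wedge:** I pushed the stone to the rail with about 8 N. I put the wedge in the gap, thin end towards the rail, then released it and pushed on its end. At 21 N and again at 30 N it moved no further.

**Last checks:**
- In the last wrist and top pictures the stone is pale side up, touching the rail and the square stop, with no gap I could see.
- The tail end of the wedge is at about y -78 mm, against -79 when home.
- The gripper was clear of everything.
- I saw nothing else moved.

**Disagreement:** The top camera read about 3 mm off my holder frame in y. I relied on the wrist camera fit, which the contact with the rail confirmed to about 1 mm.

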